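# Gauge two coil sleeves and sort them

### The arm

A 6-joint arm with a two-finger parallel gripper is mounted at the origin on the work surface. World frame = base frame: x ahead of the robot, y to its left, z up, the work surface at z = 0. Lengths are in m, angles in rad, forces in N, time in s.
With the tool pointing down it reaches from about 0.4 to 0.825 m from the base axis. Payload 7 kg.
Tool frame: the origin (TCP) lies at the very end of the fingers, on their centre line; the grasp point (between the pads) lies 19 mm behind it (arm.grasp_offset is the distance from the TCP to the grasp point, in m); z points along the fingers, y is the line along which they close (so a half turn about z gives the same grasp; the last joint's range is limited). The gripper opens to 88 mm and grips with 3 to 60 N. Pads are 19 mm wide; open, the fingers measure 130 mm over their backs; the gripper's body (78 mm by 193 mm) begins 47 mm behind the grasp point.
Start: joints at [1.444, 0.359, 0.012, 0, -1.224, -0.288], TCP at [0.272, 0.618, 0.227] pointing down, gripper open.
Joint ranges: [-3.07, 3.07], [-1.43, 2.12], [-1.02, 1.25], [-3.03, 1.67], [-3.05, -0], [-3.03, 3.03]. Speed limits (rad/s): [2.39, 2.39, 3.01, 3.14, 3.14, 3.14].

### API

Orientations are given as [roll, pitch, yaw] about the fixed x, y, z axes, in that order (R = Rz(yaw) Ry(pitch) Rx(roll)).
In Python, from station import get_state, cams, arm, nets gives the robot as it stands.
- The arm moves only by the shell command python3 -m creep 'ROWS' [FORCE]. ROWS is a JSON object of lists of equal length, an entry for each row: "translation": the shift along the world's x, y, z in mm, a list of three; "spin": the turn about the world's z in rad; "gripper": the opening, from 0 (shut) to 1 (fully open). In form: {"translation": [[dx, dy, dz], ...], "spin": [spin, ...], "gripper": [gripper, ...]}. A call has 1 to 8 rows; each row shifts and turns the commanded pose from where the row before left it; what a row does not reach is not made up. A row lasts 1/10 s, in which the tool goes at most 50 mm and 8.59 degrees, less where a joint would pass 70% of its speed; a pose out of reach is approached as far as the arm can. A call is refused whole if a number of a shift passes 50 or a number of a turn 0.15, either way. A call with a gripper value outside its range is refused whole. The fingers move at their own pace and stop on an object; FORCE is the grip in N (left out, the last holds). Time passes only in rows, so rows that do not move let the fingers close. It gives the time, the measured TCP pose, the force, the opening and the grip force at its end, in the units of the state.
- get_state(): the state, without advancing time (a new reading comes with each control period).
- cams.grab_frame(name): name is "scene" or "side" or "wrist"; returns a dict with "img" (384x512x3 uint8, red, green, blue), "mtx" (3x3 intrinsics, pixels), "R" (3x3) and "t" (3): a world point X has camera coordinates R X + t. Camera axes: x right, y down, z forward; pixel columns grow to the right and rows downward; lengths in m; the calibration is good to about 2 mm. A picture is of the moment at which its call begins. There is no depth.
- arm.job_done(): hands the job in; it is judged then, once.
Trained networks look in the newest picture that a camera, given by its name, has taken for a name from the list of things; names that differ only in an ending like _2 or _b are one class to them, and where a whole thing is asked for, a point or a joint stands for the part that bears it (a point fixed in the world has none). Each returns a list of dicts, best first, with "confidence" (0 to 1); they miss things now and then, are a little off and sometimes report something else, mostly with a low value. They report only what shows in the picture. A call takes as long as a camera call. They do not tell look-alikes from the thing itself.
- nets.search_frame(camera, label): "centre" ([x, y, z] in m, in world coordinates, good to about 4 mm: the middle of the surface that is visible of it).
- nets.pinpoint(camera, label): "centre" ([x, y, z] in m, in world coordinates, good to about 4 mm: a listed point, or the origin of a listed thing).
The state is a dict: "t": time; "q": joint angles; "qd": joint speeds; "joint_efforts": joint torques, N m; "eef_pos": TCP position; "ee_rot": TCP orientation; "force": force on the tool from outside, world axes, zero at the start; "moment": the same for the moment, N m; "width": finger opening in m; "gripper_force": force on a finger pad.
Only numpy, scipy, OpenCV 4.12 (cv2) and the standard library are available. Lean on these libraries where they do the work, as an engineer would, in place of code of your own. Each camera call takes 0.05 s, during which the arm holds its last target. There are 200 camera calls.

### The job

Check the two coil sleeves on the stepped square gauge post, one at a time: without forcing it, lower a sleeve squarely over the post as far as it will go, then take it off and stand it upright in the green tray if it went all the way down to the gauge's base plate, or in the red tray if it stopped at the step. Leave the other sleeve where it stands until the first is sorted, then gauge and sort that one too. Keep hold of a sleeve until it is resting on something, never dropping it, and leave the mallet, the lamination stack and the steel block alone.

Things in the scene. Friction and masses are not known exactly. Their poses are not given: they have to be found in the camera images.
- sleeve_a: Coil sleeve, upright, 96 mm tall, 0.3 kg: orange former 52 mm square with 42 mm square through bore, white winding and flanges up to 66 mm square below 62 mm height; grip the bare collar at 62-96 mm. The bore may be clear or narrowed to 34 mm by an inner lip near the bottom; outside both look alike. Origin: centre of the underside, z up along the bore, x and y square to the sides.
- sleeve_b: Coil sleeve, upright, 96 mm tall, 0.3 kg: orange former 52 mm square with 42 mm square through bore, white winding and flanges up to 66 mm square below 62 mm height; grip the bare collar at 62-96 mm. The bore may be clear or narrowed to 34 mm by an inner lip near the bottom; outside both look alike. Origin: centre of the underside, z up along the bore, x and y square to the sides.
- gauge: Fixed gauge: dark base plate 110 mm square, 12 mm thick, with a square post, sides parallel to it: 38 mm wide up to 52 mm height, bevelled step to 28 mm at 58 mm, 28 mm nose to 88 mm, taper to 16 mm at the tip, 96 mm. A clear sleeve goes down to the plate (underside at 12 mm); a narrow one stops at the step (about 53 mm). Origin: centre of the plate's underside, z up, x and y square to the sides.
- tray_green: Green open-topped tray, fixed, 140 mm square, 40 mm high, walls and floor 5 mm thick. Origin: centre of the underside; z up, x and y along its sides. For sleeves that go fully down.
- tray_red: Red open-topped tray, fixed, 140 mm square, 40 mm high, walls and floor 5 mm thick. Origin: centre of the underside; z up, x and y along its sides. For sleeves that stop at the step.
- laminations: Bystander: loose stack of E-shaped steel laminations, 100 x 120 x 40 mm. Origin: centre of the underside, z up.
- mallet: Bystander: rubber mallet lying down, head 36 mm thick and 85 mm long along y, black handle along +x to 220 mm. Origin: under the middle of the head.
- bolster: Bystander: dark steel block 100 x 140 x 30 mm. Origin: centre of the underside.
Mind the look-alikes: they are no part of the job. Leave any pink or purple look-alike of the sleeve_a alone.

How it is judged:
On the way, in this order (a step that is already met when the one before it is completed fails the run):
1. a first sleeve is down on the gauge as far as it goes, upright and square over the post, while the other still stands where it was ((((z of sleeve_a in the frame of gauge below 0.018 m and horizontal distance between sleeve_a and gauge below 0.006 m and angle between sleeve_a's own z axis and vertical below 0.1 rad) and distance of sleeve_b from where it was at the start of the episode below 0.03 m) or ((z of sleeve_b in the frame of gauge between 0.04 and 0.058 m and horizontal distance between sleeve_b and gauge below 0.008 m and angle between sleeve_b's own z axis and vertical below 0.1 rad) and distance of sleeve_a from where it was at the start of the episode below 0.03 m))), for 0.2 s.
2. that sleeve stands upright and released in the tray that its result calls for, while the other is still where it was ((((x of sleeve_a in the frame of tray_green between -0.05 and 0.05 m and y of sleeve_a in the frame of tray_green between -0.05 and 0.05 m and z of sleeve_a in the frame of tray_green between 0 and 0.013 m and angle between sleeve_a's own z axis and vertical below 0.1 rad and linear speed of sleeve_a below 0.05 m/s and contact force between the fingers and sleeve_a below 0.1 N) and distance of sleeve_b from where it was at the start of the episode below 0.03 m) or ((x of sleeve_b in the frame of tray_red between -0.05 and 0.05 m and y of sleeve_b in the frame of tray_red between -0.05 and 0.05 m and z of sleeve_b in the frame of tray_red between 0 and 0.013 m and angle between sleeve_b's own z axis and vertical below 0.1 rad and linear speed of sleeve_b below 0.05 m/s and contact force between the fingers and sleeve_b below 0.1 N) and distance of sleeve_a from where it was at the start of the episode below 0.03 m))), for 0.2 s.
3. the second sleeve is down on the gauge as far as it goes, upright and square over the post, with the first standing in its tray ((((z of sleeve_a in the frame of gauge below 0.018 m and horizontal distance between sleeve_a and gauge below 0.006 m and angle between sleeve_a's own z axis and vertical below 0.1 rad) and (x of sleeve_b in the frame of tray_red between -0.05 and 0.05 m and y of sleeve_b in the frame of tray_red between -0.05 and 0.05 m and z of sleeve_b in the frame of tray_red between 0 and 0.013 m and angle between sleeve_b's own z axis and vertical below 0.1 rad and linear speed of sleeve_b below 0.05 m/s and contact force between the fingers and sleeve_b below 0.1 N)) or ((z of sleeve_b in the frame of gauge between 0.04 and 0.058 m and horizontal distance between sleeve_b and gauge below 0.008 m and angle between sleeve_b's own z axis and vertical below 0.1 rad) and (x of sleeve_a in the frame of tray_green between -0.05 and 0.05 m and y of sleeve_a in the frame of tray_green between -0.05 and 0.05 m and z of sleeve_a in the frame of tray_green between 0 and 0.013 m and angle between sleeve_a's own z axis and vertical below 0.1 rad and linear speed of sleeve_a below 0.05 m/s and contact force between the fingers and sleeve_a below 0.1 N)))), for 0.2 s.
At the end, for the whole second after the job is handed in: The sleeve with the clear bore stands in the green tray and the one that stopped at the step in the red tray, each upright within 0.1 rad on the tray floor (underside under 13 mm above the tray underside), within 50 mm of the tray centre along each side, at rest and released (x of sleeve_a in the frame of tray_green between -0.05 and 0.05 m and y of sleeve_a in the frame of tray_green between -0.05 and 0.05 m and z of sleeve_a in the frame of tray_green between 0 and 0.013 m and angle between each of sleeve_a, sleeve_b's own z axis and vertical below 0.1 rad and linear speed of each of sleeve_a, sleeve_b below 0.05 m/s and contact force between the fingers and sleeve_a below 0.1 N and x of sleeve_b in the frame of tray_red between -0.05 and 0.05 m and y of sleeve_b in the frame of tray_red between -0.05 and 0.05 m and z of sleeve_b in the frame of tray_red between 0 and 0.013 m and contact force between the fingers and sleeve_b below 0.1 N); the robot touches nothing.
It fails at once if a sleeve is dropped (moves faster than 0.6 m/s without being touched by the fingers) ((linear speed of sleeve_a above 0.6 m/s and contact force between the fingers and sleeve_a below 0.05 N) or (linear speed of sleeve_b above 0.6 m/s and contact force between the fingers and sleeve_b below 0.05 N)).
It fails at once if a sleeve is forced onto the gauge (more than 60 N) (contact force between any of sleeve_a, sleeve_b and gauge above 60 N).
It fails at once if the mallet, the lamination stack or the steel block is moved by more than 20 mm (distance of any of mallet, laminations, bolster from where it was at the start of the episode above 0.02 m).
It also fails if it takes over 67 s, if anything falls off the work surface, if the arm or the gripper's body presses on something with over 40 N, if the wrist force passes 120 N, or if a joint passes its speed limit or range.

## Working session

There is one attempt and no reset: what is moved stays moved. The work goes in short steps, Python scripts to look and compute and a shell command to move; the robot and the scene stay as the last step left them, time stands still between calls to the robot, and variables do not carry over. Pictures are saved under pics/ and viewed, at most 10 in all, crops included, and the job is handed in when it is done.

```bash
mkdir -p pics; ls; python3 - <<'E'
from station import get_state,cams,arm,nets
import cv2,numpy as np
ims={}
for c in ["scene","side"]:
    f=cams.grab_frame(c);cv2.imwrite(f"pics/{c}0.png",f["img"][:,:,::-1])
    print(c,np.round(-f["R"].T@f["t"],3).tolist())
    for l in ["sleeve_a","gauge","tray_green","tray_red","laminations","mallet","bolster"]:
        print(l,[(np.round(d["centre"],3).tolist(),round(d["confidence"],2)) for d in nets.pinpoint(c,l)])
s=get_state();print(s["eef_pos"],s["ee_rot"],s["width"],s["t"])
E
```

```text
pics
scene [1.187, 0.34, 0.686]
sleeve_a [([0.539, -0.325, 0.002], 0.98), ([0.394, -0.179, -0.0], 0.88), ([0.419, -0.444, 0.001], 0.86), ([0.612, -0.209, -0.005], 0.72), ([0.404, -0.323, -0.0], 0.63), ([0.282, -0.363, 0.002], 0.59)]
gauge [([0.54, -0.036, 0.001], 0.93)]
tray_green [([0.614, 0.207, 0.001], 0.94)]
tray_red [([0.402, 0.34, 0.001], 0.83)]
laminations [([0.732, 0.017, -0.001], 0.78)]
mallet [([0.756, 0.138, 0.003], 0.89)]
bolster [([0.748, -0.233, -0.001], 0.87)]
side [0.062, -0.643, 0.539]
sleeve_a [([0.611, -0.215, 0.002], 0.89), ([0.284, -0.36, 0.002], 0.83), ([0.533, -0.326, -0.001], 0.75), ([0.417, -0.444, -0.006], 0.74), ([0.402, -0.317, -0.0], 0.7), ([0.402, -0.178, 0.0], 0.62)]
gauge [([0.54, -0.027, -0.002], 0.65)]
tray_green [([0.615, 0.203, -0.002], 0.79), ([0.402, 0.335, -0.001], 0.33)]
tray_red [([0.402, 0.334, -0.002], 0.85)]
laminations [([0.736, 0.016, -0.004], 0.88)]
mallet [([0.754, 0.137, -0.001], 0.66)]
bolster [([0.748, -0.241, 0.002], 0.76), ([0.612, 0.203, -0.001], 0.65)]
[0.27200758 0.61773943 0.22658896] [-3.14155168e+00  4.36354918e-05 -4.14789492e-01] 0.08795450935584398 0.8
```

View pics/scene0.png

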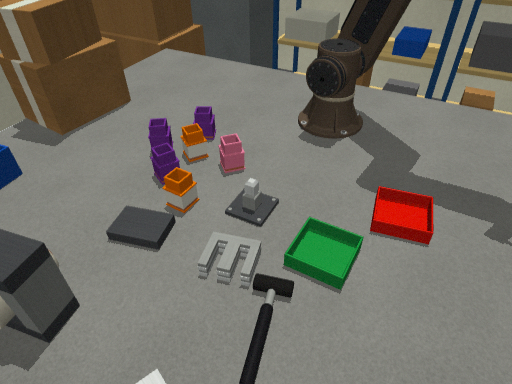

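View pics/side0.png

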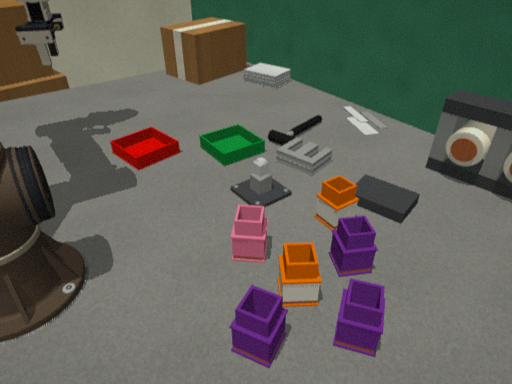

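The orange sleeves stand at scene pixels (180,190) and (194,142), which puts them near (0.612,-0.212) and (0.403,-0.320). The purple and pink look-alikes are around them, and the trays, gauge and bystanders all agree between the two views. Next I move over the gauge and look with the wrist camera.

```bash
python3 -m creep '{"translation":[[17,-40,4],[17,-40,4],[17,-40,4],[17,-40,4],[17,-40,4],[17,-40,4],[17,-40,4],[17,-40,4]],"spin":[0,0,0,0,0,0,0,0],"gripper":[1,1,1,1,1,1,1,1]}'
python3 -m creep '{"translation":[[17,-40,4],[17,-40,4],[17,-40,4],[17,-40,4],[17,-40,4],[17,-40,4],[0,0,0],[0,0,0]],"spin":[0,0,0,0,0,0,0,0],"gripper":[1,1,1,1,1,1,1,1]}'
python3 - <<'E'
from station import get_state,cams
import cv2,numpy as np
f=cams.grab_frame("wrist");s=get_state()
cv2.imwrite("pics/w1.png",f["img"][:,:,::-1])
print(np.round(-f["R"].T@f["t"],3),s["eef_pos"],s["ee_rot"],s["t"]);print(f["R"].round(3),f["mtx"])
E
```

```text
t: 1.6
eef_pos: [0.4084, 0.2961, 0.2591]
ee_rot: [-3.141, -0.0, -0.414]
force: [1.0, 0.6, 0.2]
width: 0.0874
gripper_force: 0.0
t: 2.4
eef_pos: [0.5102, 0.0566, 0.2826]
ee_rot: [-3.141, 0.0, -0.418]
force: [0.4, -0.1, 0.0]
width: 0.0878
gripper_force: 0.0
[0.577 0.027 0.44 ] [0.50996159 0.05747963 0.28251184] [-3.14143469e+00  1.09578711e-04 -4.16035779e-01] 2.45
[[-0.406 -0.914  0.   ]
 [-0.88   0.391  0.271]
 [-0.248  0.109 -0.963]] [[299.6255032    0.         256.8825608 ]
 [  0.         299.6255032  190.25810521]
 [  0.           0.           1.        ]]
```

View pics/w1.png

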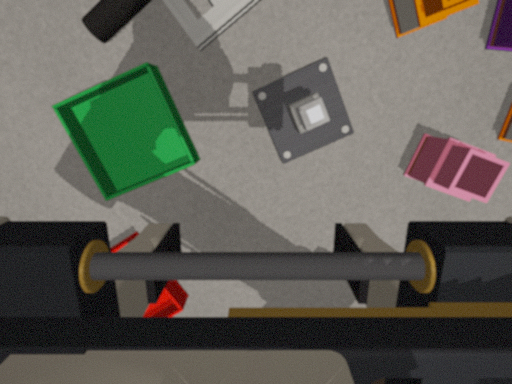

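Wrist view: the gauge plate is centred near (303,110) with the post tip at (315,112). The green tray is around (127,131), and the orange sleeve is at the upper right (430,10). I'll write a silhouette-fit helper, fit the gauge, and look at sleeve 1.

```bash
cat > h.py <<'E'
import cv2,numpy as np
from scipy.optimize import minimize
from station import get_state,cams
def proj(f,P): 
    c=P@f["R"].T+f["t"]; p=c@f["mtx"].T; return p[:,:2]/p[:,2:]
def prism(x,y,a,s,z0,z1):
    h=s/2;q=np.array([[h,h],[-h,h],[-h,-h],[h,-h]])@np.array([[np.cos(a),np.sin(a)],[-np.sin(a),np.cos(a)]])+[x,y]
    return np.vstack([np.c_[q,np.full(4,z)] for z in (z0,z1)])
def mask(f,kind):
    hsv=cv2.cvtColor(f["img"],cv2.COLOR_RGB2HSV)
    r={"orange":((8,150,60),(24,255,255)),"dark":((0,0,25),(179,80,82)),"green":((50,120,30),(80,255,255)),"red":((0,180,60),(6,255,255))}[kind]
    return cv2.inRange(hsv,*r)
def sil(f,kind,guess):
    "hull of the component nearest the projected guess"
    m=cv2.morphologyEx(mask(f,kind),cv2.MORPH_OPEN,np.ones((3,3)))
    n,l,st,_=cv2.connectedComponentsWithStats(m)
    u=proj(f,np.array([guess]))[0]
    best=min((i for i in range(1,n) if st[i,4]>60),key=lambda i:np.min(np.hypot(*(np.argwhere(l==i)[:,::-1]-u).T)))
    h=cv2.convexHull(np.argwhere(l==best)[:,::-1].astype(np.int32))
    return h
def fit(obs,size,z0,z1,g):
    "obs: list of (frame,hull); g: x,y,yaw"
    K=8
    def draw(h): 
        im=np.zeros((384*2,512*2),np.uint8);cv2.fillConvexPoly(im,np.round((h.reshape(-1,2)*2+1)*K).astype(np.int32),1,shift=3);return im
    M=[cv2.erode(draw(h),np.ones((1,1))) for _,h in obs]
    def cost(v):
        c=0
        for (f,_),m in zip(obs,M):
            p=draw(cv2.convexHull(proj(f,prism(v[0],v[1],v[2],size,z0,z1)).astype(np.float32)))
            c+=1-(p&m).sum()/max(1,(p|m).sum())
        return c/len(obs)
    b=None
    for a in np.arange(0,1.57,.2):
        r=minimize(cost,[g[0],g[1],a],method="Nelder-Mead",options=dict(initial_simplex=[[g[0],g[1],a],[g[0]+.01,g[1],a],[g[0],g[1]+.01,a],[g[0],g[1],a+.2]]))
        if b is None or r.fun<b.fun:b=r
    x,y,a=b.x; a=(a+np.pi/4)%(np.pi/2)-np.pi/4
    return np.round([x,y,a,1-b.fun],4)
def run(f,kind,size,z0,z1,g):
    h=sil(f,kind,[g[0],g[1],z1]); return fit([(f,h)],size,z0,z1,g),h.reshape(-1,2).min(0),h.reshape(-1,2).max(0)
E
cat > m1.py <<'E'
from h import *
import sys
names=sys.argv[1].split(",");items=sys.argv[2].split(",")
T=dict(g=("dark",.110,0,.012,(.54,-.03)),s1=("orange",.052,.062,.096,(.612,-.212)),s2=("orange",.052,.062,.096,(.403,-.320)),tg=("green",.14,0,.04,(.614,.205)),tr=("red",.14,0,.04,(.402,.336)))
for c in names:
    f=cams.grab_frame(c)
    for i in items:
        try: print(c,i,*run(f,*T[i]))
        except Exception as e: print(c,i,"fail",e)
E
python3 m1.py wrist g,tg; python3 m1.py scene,side g,s1,s2,tg,tr
python3 -m creep '{"translation":[[14,-36,0],[14,-36,0],[14,-36,0],[14,-36,0],[14,-36,0],[0,0,0]],"spin":[0,0,0,0,0,0],"gripper":[1,1,1,1,1,1]}'
python3 m1.py wrist g,s1,s2
```

```text
wrist g [ 0.5405  0.0018 -0.7411  0.2911] [253  78] [311 130]
wrist tg [ 0.6126  0.2029 -0.0284  0.96  ] [54 63] [198 198]
scene g [ 0.5444 -0.0254  0.0196  0.8698] [225 194] [278 225]
scene s1 [ 0.6214 -0.2044  0.0074  0.8557] [163 168] [195 195]
scene s2 [ 0.4107 -0.3094 -0.5029  0.8608] [181 124] [206 145]
scene tg [ 0.6141  0.2033 -0.014   0.9767] [284 218] [362 288]
scene tr [0.4018 0.3379 0.1314 0.9608] [371 187] [432 243]
side g [ 0.5458 -0.0273  0.0094  0.8871] [231 174] [290 205]
side s1 [ 0.6036 -0.2212 -0.1429  0.8541] [318 176] [358 209]
side s2 [ 0.3945 -0.3239 -0.4902  0.8464] [279 243] [320 283]
side tg [ 0.614   0.2033 -0.0826  0.9467] [200 125] [264 164]
side tr [0.4013 0.3398 0.1022 0.9238] [111 129] [178 168]
t: 3.2
eef_pos: [0.581, -0.1244, 0.2817]
ee_rot: [3.14, 0.001, -0.416]
force: [0.3, 0.3, 0.2]
width: 0.0879
gripper_force: 0.0
wrist g [ 0.5161 -0.0079  0.4767  0.1576] [187 184] [225 218]
wrist s1 [ 0.6169 -0.2107  0.0133  0.7833] [277  78] [345 146]
wrist s2 [ 0.4216 -0.317   0.7132  0.3738] [418 201] [474 221]
```

```bash
python3 - <<'E'
from h import *
f=cams.grab_frame("wrist");np.savez("w2.npz",**f)
m=cv2.cvtColor(mask(f,"orange")|mask(f,"dark"),cv2.COLOR_GRAY2RGB)
im=np.hstack([f["img"][:230],m[:230]]);im=cv2.resize(im,(800,180))
a=cv2.resize(f["img"][:240],(800,375),interpolation=cv2.INTER_CUBIC)
cv2.imwrite("pics/w2.png",np.vstack([a,im])[:,:,::-1])
hsv=cv2.cvtColor(f["img"],cv2.COLOR_RGB2HSV)
E
```

```text
(no output)
```

View pics/w2.png

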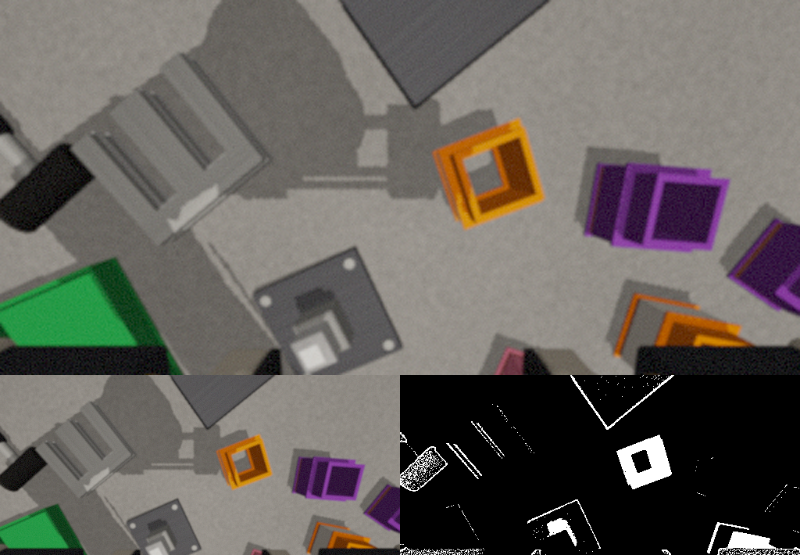

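```bash
python3 - <<'E'
from h import *
f=np.load("w2.npz")
a=cv2.resize(f["img"][60:160,260:360],(500,500),interpolation=cv2.INTER_CUBIC)
s=cams.grab_frame("side");b=cv2.resize(s["img"][160:310,265:365],(300,450),interpolation=cv2.INTER_CUBIC)
o=np.zeros((500,800,3),np.uint8);o[:,:500]=a;o[:450,500:]=b
cv2.imwrite("pics/w3.png",o[:,:,::-1])
g=cv2.cvtColor(f["img"],cv2.COLOR_RGB2HSV)[[190,205,215,150],[185,240,230,160]];print(g)
E
```

```text
[[ 45   6  85]
 [128  11  92]
 [  0   9  89]
 [ 16  19 146]]
```

View pics/w3.png

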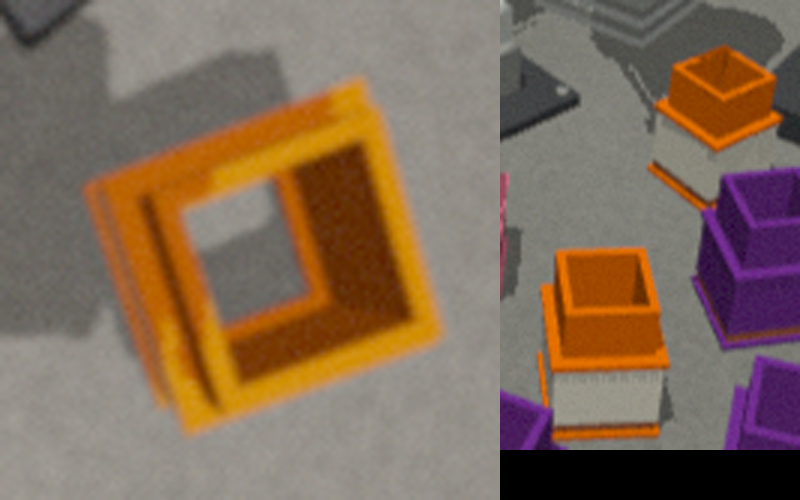

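The crop shows that the top flange is also orange. The sleeve near bolster has an inner orange ring around the bore hole at crop (250,250), so it is probably the narrow one, but the gauge decides. I'll refit with the flange included.

```bash
cat >> h.py <<'E'
_p=prism
def sleeve_pts(x,y,a,s,z0,z1): return np.vstack([_p(x,y,a,.052,z0,z1),_p(x,y,a,.066,z0-.004,z0)])
def prism(x,y,a,s,z0,z1): return (sleeve_pts if s==.052 else _p)(x,y,a,s,z0,z1)
def corners(f,px,s,z,g):
    "fit square of side s at height z to four pixel corners (any order)"
    px=np.array(px,float)
    def c(v):
        p=proj(f,_p(v[0],v[1],v[2],s,z,z)[:4]); d=np.hypot(*(p[:,None]-px[None]).transpose(2,0,1)); return (d.min(1)**2).sum()
    b=min((minimize(c,[g[0],g[1],a],method="Nelder-Mead",options=dict(xatol=1e-5,fatol=1e-5,initial_simplex=[[g[0],g[1],a],[g[0]+.01,g[1],a],[g[0],g[1]+.01,a],[g[0],g[1],a+.2]])) for a in np.arange(-.7,.8,.2)),key=lambda r:r.fun)
    return np.round(b.x,4),round(float(b.fun),2)
E
python3 m1.py wrist,scene,side s1; python3 m1.py scene,side s2
python3 - <<'E'
from h import *
# gauge plate: bright-grey removal by edges in w1 and w2
w2=dict(np.load("w2.npz"))
R=np.array([[-.406,-.914,0],[-.88,.391,.271],[-.248,.109,-.963]])
w1=dict(R=R,t=-R@np.array([.577,.027,.44]),mtx=w2["mtx"])
print(corners(w1,[(253,93),(325,57),(353,131),(283,163)],.11,.012,(.54,-.03)))
for z,px in ((.096,(315,112)),(.012,(303.5,111))):
    d=w1["R"].T@np.linalg.solve(w1["mtx"],[*px,1]);C=np.array([.577,.027,.44]);print((C+d*(z-C[2])/d[2]).round(4))
for c in("scene","side"):
    f=cams.grab_frame(c); u=proj(f,np.array([[.54,-.03,.09]]))[0].astype(int)
    v=f["img"].max(2)[u[1]-25:u[1]+25,u[0]-15:u[0]+15]; 
    p=proj(f,_p(.5405,-.0300,.0,.11,.012,.012)[:4]);print(c,u,p.round(0).tolist())
    a=cv2.resize(f["img"][u[1]-40:u[1]+60,u[0]-50:u[0]+50],(400,400),interpolation=cv2.INTER_CUBIC); 
    o=np.hstack([o,a]) if c=="side" else a
cv2.imwrite("pics/g.png",o[:,:,::-1])
E
```

```text
wrist s1 [ 0.6125 -0.2117 -0.051   0.9477] [280  76] [348 144]
scene s1 [ 0.6123 -0.2112 -0.0744  0.9381] [163 168] [195 195]
side s1 [ 0.6136 -0.2133 -0.0528  0.9585] [317 176] [358 209]
scene s2 [ 0.4019 -0.3153 -0.7503  0.9289] [182 124] [205 145]
side s2 [ 0.4018 -0.3189 -0.6361  0.9611] [279 243] [320 283]
(array([ 0.5427, -0.0283,  0.018 ]), 16.93)
[ 0.5448 -0.0297  0.096 ]
[ 0.5446 -0.0295  0.012 ]Traceback (most recent call last):
  File "<stdin>", line 12, in <module>
NameError: name '_p' is not defined. Did you mean: 'np'?
```

```bash
python3 - <<'E'
from h import *
from h import _p
for c in("scene","side"):
    f=cams.grab_frame(c); u=proj(f,np.array([[.544,-.029,.05]]))[0].astype(int);print(u-40)
    a=cv2.resize(f["img"][u[1]-40:u[1]+40,u[0]-40:u[0]+40],(400,400),interpolation=cv2.INTER_CUBIC)
    for s,z,col in((.11,.012,(255,0,0)),(.016,.096,(255,0,0)),(.028,.058,(0,255,0)),(.038,.052,(0,0,255))):
        p=(proj(f,_p(.544,-.0285,.015,s,z,z)[:4])-(u-40)+.5)*5;cv2.polylines(a,[np.round(p).astype(np.int32)],True,col,1)
    o=np.hstack([o,a]) if c=="side" else a
cv2.imwrite("pics/g.png",o[:,:,::-1])
E
```

```text
[210 153]
[220 135]
```

View pics/g.png

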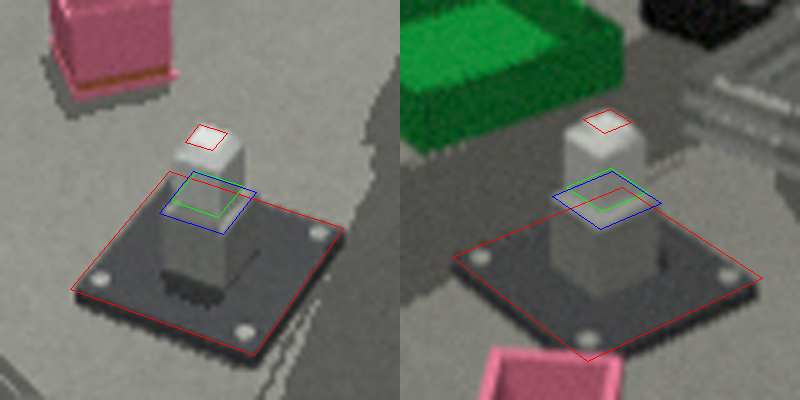

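The overlay fits plate, step and tip to within about 1 px in both views, so the gauge is at (0.5445,-0.0285) with yaw 0.015. Sleeve 1 is at (0.6127,-0.212) with yaw -0.058, and I'll grasp it now.

```bash
python3 -m creep '{"translation":[[8,-22,-10],[8,-22,-10],[8,-22,-10],[8,-22,-10],[0,0,-20],[0,0,-20],[0,0,0]],"spin":[0.09,0.09,0.09,0.087,0,0,0],"gripper":[1,1,1,1,1,1,1]}' 20
python3 m1.py wrist s1
```

```text
t: 4.45
eef_pos: [0.6103, -0.21, 0.1994]
ee_rot: [-3.141, 0.005, -0.058]
force: [-0.2, 0.0, -0.2]
width: 0.0878
gripper_force: 0.0
wrist s1 [ 0.6122 -0.2133 -0.0597  0.9545] [228 145] [293 213]
```

```bash
python3 -m creep '{"translation":[[2,-2,-30],[0,0,-30],[0,0,-30],[0,0,-25],[0,0,-18],[0,0,0],[0,0,0]],"spin":[0,0,0,0,0,0,0],"gripper":[1,1,1,1,1,1,1]}' 20
python3 -m creep '{"translation":[[0,0,0],[0,0,0],[0,0,0],[0,0,0],[0,0,0],[0,0,0],[0,0,0]],"spin":[0,0,0,0,0,0,0],"gripper":[0.5,0.5,0.5,0.5,0.5,0.5,0.5]}' 20
```

```text
t: 5.2
eef_pos: [0.615, -0.2123, 0.071]
ee_rot: [3.141, -0.001, -0.057]
force: [0.8, 0.2, 0.7]
width: 0.0873
gripper_force: 0.0
t: 5.9
eef_pos: [0.6143, -0.2126, 0.0699]
ee_rot: [3.141, -0.0, -0.058]
force: [-0.4, -0.7, 4.0]
width: 0.0518
gripper_force: 20.0
```

```bash
python3 -m creep '{"translation":[[0,0,10],[0,0,30],[0,0,40],[0,0,40],[0,0,20],[0,0,0]],"spin":[0,0,0,0,0,0],"gripper":[0.5,0.5,0.5,0.5,0.5,0.5]}' 20
python3 -m creep '{"translation":[[-11,31,0],[-11,31,0],[-11,31,0],[-11,31,0],[-12,30,0],[-12,30,0],[0,0,0],[0,0,0]],"spin":[0,0,0.025,0.025,0.023,0,0,0],"gripper":[0.5,0.5,0.5,0.5,0.5,0.5,0.5,0.5]}' 20
cat > m2.py <<'E'
from h import *
from h import _p
import sys
x,y=map(float,sys.argv[1:3]); zt=float(sys.argv[3])  # TCP height above sleeve underside
s=get_state();zb=s["eef_pos"][2]-zt;print("tcp",s["eef_pos"],s["ee_rot"][2],"zb",zb)
for c in("scene","side"):
    f=cams.grab_frame(c);cv2.imwrite(f"pics/last_{c}.png",f["img"][:,:,::-1])
    for dz in (0,):
        print(c,*run(f,"orange",.052,zb+.062,zb+.096,(x,y)))
E
python3 m2.py .5445 -.0285 .070
```

```text
t: 6.5
eef_pos: [0.6155, -0.2123, 0.2135]
ee_rot: [3.141, -0.006, -0.058]
force: [0.0, 0.5, -3.0]
width: 0.0519
gripper_force: 20.0
t: 7.3
eef_pos: [0.545, -0.0276, 0.2085]
ee_rot: [-3.142, 0.002, 0.017]
force: [0.2, -1.0, -2.0]
width: 0.052
gripper_force: 20.0
tcp [ 0.54503381 -0.02755772  0.20845633] 0.016765395819803075 zb 0.13845633260261292
scene [ 0.5473 -0.0325  0.4643  0.8541] [233 127] [262 157]
side [ 0.5418 -0.0266 -0.4108  0.8563] [242  98] [280 127]
```

```bash
cat > ov.py <<'E'
from h import *
from h import _p
import sys
out,x,y,a,zb=sys.argv[1],*map(float,sys.argv[2:6])
for c in("scene","side"):
    f=cams.grab_frame(c); u=proj(f,np.array([[x,y,zb+.04]]))[0].astype(int)
    a_=cv2.resize(f["img"][u[1]-40:u[1]+40,u[0]-40:u[0]+40],(400,400),interpolation=cv2.INTER_CUBIC)
    for s,z,col in((.066,.0,(255,0,0)),(.066,.062,(0,255,0)),(.052,.096,(0,0,255))):
        p=(proj(f,_p(x,y,a,s,zb+z,zb+z)[:4])-(u-40)+.5)*5;cv2.polylines(a_,[np.round(p).astype(np.int32)],True,col,1)
    o=np.hstack([o,a_]) if c=="side" else a_
cv2.imwrite(out,o[:,:,::-1])
E
python3 ov.py pics/o1.png .5432 -.0276 .017 .1385
```

```text
(no output)
```

View pics/o1.png

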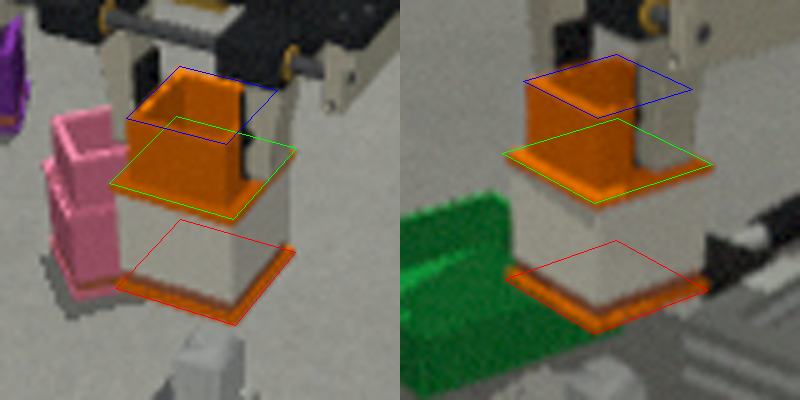

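The predicted outline matches the held sleeve in both views, so I shift (+1,-1) and lower it.

```bash
python3 -m creep '{"translation":[[1,-1,-10],[0,0,-15],[0,0,-15],[0,0,-15],[0,0,-8],[0,0,0],[0,0,0]],"spin":[0,0,0,0,0,0,0],"gripper":[0.5,0.5,0.5,0.5,0.5,0.5,0.5]}' 20
python3 -m creep '{"translation":[[0,0,-3],[0,0,-3],[0,0,0],[0,0,0]],"spin":[0,0,0,0],"gripper":[0.5,0.5,0.5,0.5]}' 20
python3 -m creep '{"translation":[[0,0,-2],[0,0,-2],[0,0,0],[0,0,0]],"spin":[0,0,0,0],"gripper":[0.5,0.5,0.5,0.5]}' 20
```

```text
t: 8.2
eef_pos: [0.5473, -0.0295, 0.1466]
ee_rot: [3.141, 0.0, 0.015]
force: [0.3, 1.1, -2.6]
width: 0.052
gripper_force: 20.0
t: 8.6
eef_pos: [0.5471, -0.0292, 0.1407]
ee_rot: [-3.142, -0.0, 0.015]
force: [-0.3, 0.2, -4.2]
width: 0.0516
gripper_force: 20.0
t: 9.0
eef_pos: [0.547, -0.0293, 0.1365]
ee_rot: [3.142, 0.0, 0.015]
force: [0.2, -0.0, -3.3]
width: 0.0518
gripper_force: 20.0
```

```bash
python3 -m creep '{"translation":[[-0.7,0.5,-2],[0,0,-2],[0,0,-2],[0,0,-2],[0,0,0],[0,0,0]],"spin":[0,0,0,0,0,0],"gripper":[0.5,0.5,0.5,0.5,0.5,0.5]}' 20
python3 -m creep '{"translation":[[0,0,-1],[0,0,-1],[0,0,0],[0,0,0]],"spin":[0,0,0,0],"gripper":[0.5,0.5,0.5,0.5]}' 20
python3 -m creep '{"translation":[[0,0,-1],[0,0,-1],[0,0,0],[0,0,0]],"spin":[0,0,0,0],"gripper":[0.5,0.5,0.5,0.5]}' 20
```

```text
t: 9.6
eef_pos: [0.5463, -0.0288, 0.1285]
ee_rot: [3.141, 0.0, 0.015]
force: [0.1, -0.4, -3.7]
width: 0.052
gripper_force: 20.0
t: 10.0
eef_pos: [0.5463, -0.0288, 0.1265]
ee_rot: [3.142, 0.0, 0.015]
force: [-0.0, -0.2, -3.5]
width: 0.0521
gripper_force: 20.0
t: 10.4
eef_pos: [0.5463, -0.0288, 0.1245]
ee_rot: [3.142, 0.0, 0.015]
force: [-0.4, -0.5, -2.8]
width: 0.0518
gripper_force: 20.0
```

zb is about 0.0545 with no contact yet, so I keep creeping.

```bash
python3 -m creep '{"translation":[[0,0,-1],[0,0,0],[0,0,0]],"spin":[0,0,0],"gripper":[0.5,0.5,0.5]}' 20
python3 -m creep '{"translation":[[0,0,-1],[0,0,0],[0,0,0]],"spin":[0,0,0],"gripper":[0.5,0.5,0.5]}' 20
python3 -m creep '{"translation":[[0,0,-1],[0,0,0],[0,0,0]],"spin":[0,0,0],"gripper":[0.5,0.5,0.5]}' 20
```

```text
t: 10.7
eef_pos: [0.5462, -0.0288, 0.1235]
ee_rot: [3.142, 0.0, 0.015]
force: [-0.6, 0.3, -3.3]
width: 0.0517
gripper_force: 20.0
t: 11.0
eef_pos: [0.5463, -0.0288, 0.1228]
ee_rot: [3.142, 0.0, 0.015]
force: [-1.9, -0.0, -0.0]
width: 0.0519
gripper_force: 20.0
t: 11.3
eef_pos: [0.5466, -0.0288, 0.1219]
ee_rot: [3.141, -0.001, 0.015]
force: [-1.5, -0.3, 4.7]
width: 0.0518
gripper_force: 20.0
```

```bash
python3 -m creep '{"translation":[[-0.5,0,-1],[0,0,0],[0,0,0]],"spin":[0,0,0],"gripper":[0.5,0.5,0.5]}' 20
```

```text
t: 11.6
eef_pos: [0.547, -0.0288, 0.1217]
ee_rot: [3.141, -0.003, 0.016]
force: [-2.4, 0.3, 8.9]
width: 0.0518
gripper_force: 20.0
```

```bash
python3 -m creep '{"translation":[[0,0,2],[-1.5,0,0],[0,0,0],[0,0,-1],[0,0,-1],[0,0,0],[0,0,0]],"spin":[0,0,0,0,0,0,0],"gripper":[0.5,0.5,0.5,0.5,0.5,0.5,0.5]}' 20
python3 -m creep '{"translation":[[0,0,2],[0,1.5,0],[0,0,0],[0,0,-1],[0,0,-1],[0,0,0],[0,0,0]],"spin":[0,0,0,0,0,0,0],"gripper":[0.5,0.5,0.5,0.5,0.5,0.5,0.5]}' 20
```

```text
t: 12.3
eef_pos: [0.5456, -0.0288, 0.1218]
ee_rot: [3.141, -0.003, 0.016]
force: [1.4, -0.1, 6.5]
width: 0.0516
gripper_force: 20.0
t: 13.0
eef_pos: [0.5449, -0.0279, 0.122]
ee_rot: [3.14, -0.001, 0.016]
force: [-1.4, -4.0, 12.0]
width: 0.0521
gripper_force: 20.0
```

The sleeve stops again at the step (underside about 52 mm) after two sideways shifts, so it is narrow and goes in the red tray.

```bash
python3 -m creep '{"translation":[[0,0,10],[0,0,25],[0,0,35],[0,0,18],[-14,36,0],[-14,36,0],[-14,36,0],[-14,36,0]],"spin":[0,0,0,0,0.02,0.02,0.02,0.02],"gripper":[0.5,0.5,0.5,0.5,0.5,0.5,0.5,0.5]}' 20
python3 -m creep '{"translation":[[-14,37,0],[-14,37,0],[-14,37,0],[-14,37,0],[-14,37,0],[-14,37,0],[0,0,0],[0,0,0]],"spin":[0.02,0,0,0,0,0,0,0],"gripper":[0.5,0.5,0.5,0.5,0.5,0.5,0.5,0.5]}' 20
python3 -m creep '{"translation":[[0,0,-20],[0,0,-30],[0,0,-30],[0,0,-25],[0,0,-13],[0,0,0],[0,0,0]],"spin":[0,0,0,0,0,0,0],"gripper":[0.5,0.5,0.5,0.5,0.5,0.5,0.5]}' 20
```

```text
t: 13.8
eef_pos: [0.4862, 0.1178, 0.2078]
ee_rot: [-3.141, 0.003, 0.095]
force: [1.2, 0.6, -3.3]
width: 0.0519
gripper_force: 20.0
t: 14.6
eef_pos: [0.4027, 0.3389, 0.2075]
ee_rot: [3.14, 0.003, 0.117]
force: [0.2, -2.2, -3.4]
width: 0.0519
gripper_force: 20.0
t: 15.3
eef_pos: [0.4045, 0.3379, 0.0908]
ee_rot: [3.141, 0.001, 0.114]
force: [0.2, 1.2, -2.8]
width: 0.0521
gripper_force: 20.0
```

zb is about 0.021, and the floor is at 0.005.

```bash
python3 -m creep '{"translation":[[0,0,-5],[0,0,-5],[0,0,-3],[0,0,-1],[0,0,0],[0,0,0]],"spin":[0,0,0,0,0,0],"gripper":[0.5,0.5,0.5,0.5,0.5,0.5]}' 20
python3 -m creep '{"translation":[[0,0,-1],[0,0,-1],[0,0,0],[0,0,0]],"spin":[0,0,0,0],"gripper":[0.5,0.5,0.5,0.5]}' 20
```

```text
t: 15.9
eef_pos: [0.4044, 0.3388, 0.0767]
ee_rot: [-3.142, -0.0, 0.115]
force: [0.1, 0.5, -3.7]
width: 0.0514
gripper_force: 20.0
t: 16.3
eef_pos: [0.4045, 0.3389, 0.075]
ee_rot: [-3.141, -0.001, 0.115]
force: [-1.3, -1.4, 3.4]
width: 0.0514
gripper_force: 20.0
```

```bash
python3 -m creep '{"translation":[[0,0,0],[0,0,0],[0,0,0],[0,0,0],[0,0,10],[0,0,40],[0,0,40],[0,0,45]],"spin":[0,0,0,0,0,0,0,0],"gripper":[1,1,1,1,1,1,1,1]}' 20
python3 -m creep '{"translation":[[8,-40,9],[8,-40,9],[8,-40,9],[8,-40,9],[8,-40,9],[8,-40,9],[8,-40,9],[8,-40,0]],"spin":[-0.05,-0.05,-0.05,-0.05,-0.05,-0.05,-0.05,-0.05],"gripper":[1,1,1,1,1,1,1,1]}' 20
python3 -m creep '{"translation":[[-8,-36,0],[-8,-36,0],[-8,-36,0],[-8,-36,0],[-8,-36,0],[-8,-36,0],[-8,-36,0],[0,0,0]],"spin":[-0.05,-0.05,-0.05,-0.05,-0.05,-0.05,-0.05,-0.05],"gripper":[1,1,1,1,1,1,1,1]}' 20
python3 m1.py wrist,scene,side s2
python3 -c "
from h import *
print(get_state()['q'],get_state()['eef_pos'])
f=cams.grab_frame('scene');print(run(f,'orange',.052,.067,.101,(.402,.338)))
a=f['img'][170:260,350:450];a=cv2.resize(a,(400,360));b=cams.grab_frame('wrist')['img'][:288,100:420];b=cv2.resize(b,(400,360))
cv2.imwrite('pics/v.png',np.hstack([a,b])[:,:,::-1])"
```

```text
t: 17.1
eef_pos: [0.404, 0.3382, 0.2113]
ee_rot: [3.141, 0.001, 0.115]
force: [1.1, 1.6, 0.1]
width: 0.0875
gripper_force: 0.0
t: 17.9
eef_pos: [0.4689, 0.0172, 0.275]
ee_rot: [-3.14, -0.003, -0.286]
force: [1.2, 0.6, -0.1]
width: 0.0879
gripper_force: 0.0
t: 18.7
eef_pos: [0.4111, -0.2363, 0.2732]
ee_rot: [3.141, -0.0, -0.691]
force: [0.9, 0.5, 0.6]
width: 0.0875
gripper_force: 0.0
wrist s2 [ 0.4015 -0.3177 -0.6117  0.9662] [286 101] [343 158]
scene s2 [ 0.4019 -0.3152 -0.7503  0.9289] [182 124] [205 145]
side s2 [ 0.4021 -0.3189 -0.6457  0.9761] [279 242] [320 283]
[-9.88914195e-02 -9.99144338e-03 -3.37750413e-01 -3.64858116e-05
 -1.24255797e+00  9.84735115e-01] [ 0.41203785 -0.23360893  0.2730793 ]
(array([0.4033, 0.3398, 0.1028, 0.9761]), array([392, 182], dtype=int32), array([422, 212], dtype=int32))
```

View pics/v.png

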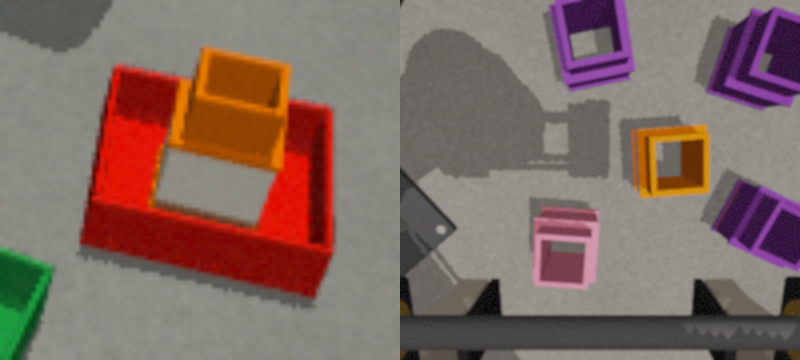

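The first sleeve stands upright in the red tray. The second is centred at about (0.402,-0.318) with yaw -0.63, and its bore shows no lip.

```bash
python3 -m creep '{"translation":[[-2,-17,-13],[-2,-17,-15],[-2,-17,-15],[-2,-17,-15],[-2,-16,-15],[0,0,0],[0,0,0]],"spin":[0.03,0.03,0,0,0,0,0],"gripper":[1,1,1,1,1,1,1]}' 20
python3 m1.py wrist s2
```

```text
t: 19.65
eef_pos: [0.4026, -0.3168, 0.1997]
ee_rot: [3.141, 0.0, -0.624]
force: [1.4, 0.1, 1.0]
width: 0.0876
gripper_force: 0.0
wrist s2 [ 0.4017 -0.3187 -0.5939  0.957 ] [226 147] [291 215]
```

```bash
python3 -m creep '{"translation":[[-0.5,-1.5,-30],[0,0,-30],[0,0,-30],[0,0,-25],[0,0,-15],[0,0,0],[0,0,0]],"spin":[0.01,0,0,0,0,0,0],"gripper":[1,1,1,1,1,1,1]}' 20
python3 -m creep '{"translation":[[0,0,0],[0,0,0],[0,0,0],[0,0,0],[0,0,0],[0,0,0],[0,0,0]],"spin":[0,0,0,0,0,0,0],"gripper":[0.5,0.5,0.5,0.5,0.5,0.5,0.5]}' 20
python3 -m creep '{"translation":[[0,0,10],[0,0,30],[0,0,40],[0,0,40],[0,0,20],[0,0,0],[0,0,0]],"spin":[0,0,0,0,0,0,0],"gripper":[0.5,0.5,0.5,0.5,0.5,0.5,0.5]}' 20
```

```text
t: 20.4
eef_pos: [0.4028, -0.3185, 0.0706]
ee_rot: [-3.142, -0.001, -0.613]
force: [0.3, 0.2, 0.7]
width: 0.0877
gripper_force: 0.0
t: 21.1
eef_pos: [0.4018, -0.3189, 0.0697]
ee_rot: [3.141, -0.0, -0.615]
force: [-1.3, -0.1, 3.9]
width: 0.0518
gripper_force: 20.0
t: 21.8
eef_pos: [0.4014, -0.3183, 0.2093]
ee_rot: [-3.141, 0.0, -0.615]
force: [0.1, 1.0, -3.9]
width: 0.0518
gripper_force: 20.0
```

```bash
python3 -m creep '{"translation":[[18,36,0],[18,36,0],[18,36,0],[18,36,0],[18,36,0],[18,36,0],[18,36,0],[17,37,0]],"spin":[0.08,0.08,0.08,0.08,0.08,0.08,0.08,0.07],"gripper":[0.5,0.5,0.5,0.5,0.5,0.5,0.5,0.5]}' 20
python3 -m creep '{"translation":[[0,0,0],[0,0,0],[0,0,0]],"spin":[0,0,0],"gripper":[0.5,0.5,0.5]}' 20
python3 ov.py pics/o2.png .5448 -.0290 .015 .139
```

```text
t: 22.6
eef_pos: [0.5442, -0.0283, 0.2075]
ee_rot: [3.141, 0.004, 0.018]
force: [1.1, -0.3, -3.4]
width: 0.0523
gripper_force: 20.0
t: 22.9
eef_pos: [0.5437, -0.0303, 0.2082]
ee_rot: [3.141, 0.003, 0.014]
force: [0.2, -1.0, -3.2]
width: 0.0519
gripper_force: 20.0
```

View pics/o2.png

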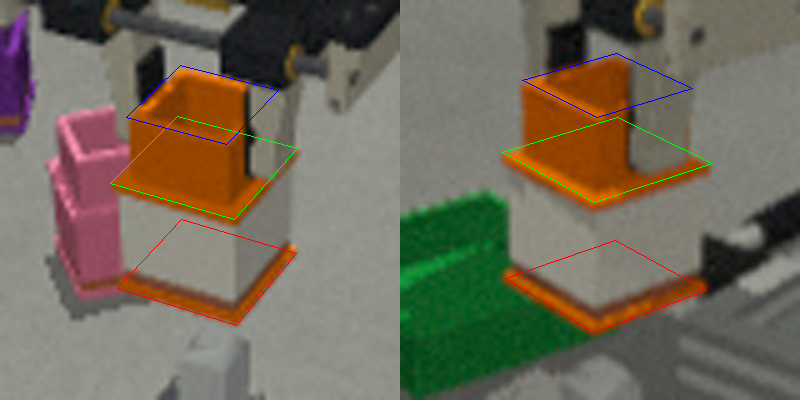

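The held sleeve matches the predicted outline over the post in both views. Lowering.

```bash
python3 -m creep '{"translation":[[0,0,-12],[0,0,-15],[0,0,-15],[0,0,-15],[0,0,-10],[0,0,-4],[0,0,0],[0,0,0]],"spin":[0,0,0,0,0,0,0,0],"gripper":[0.5,0.5,0.5,0.5,0.5,0.5,0.5,0.5]}' 20
python3 -m creep '{"translation":[[0,0,-3],[0,0,-3],[0,0,-2],[0,0,0],[0,0,0]],"spin":[0,0,0,0,0],"gripper":[0.5,0.5,0.5,0.5,0.5]}' 20
```

```text
t: 23.8
eef_pos: [0.5452, -0.0298, 0.139]
ee_rot: [-3.142, -0.001, 0.015]
force: [0.1, -0.2, -1.2]
width: 0.0518
gripper_force: 20.0
t: 24.3
eef_pos: [0.5448, -0.0298, 0.1306]
ee_rot: [3.142, 0.0, 0.015]
force: [-0.0, -0.3, -3.1]
width: 0.0518
gripper_force: 20.0
```

```bash
python3 -m creep '{"translation":[[0,1,-2],[0,0,-2],[0,0,-2],[0,0,0],[0,0,0]],"spin":[0,0,0,0,0],"gripper":[0.5,0.5,0.5,0.5,0.5]}' 20
python3 -m creep '{"translation":[[0,0,-1],[0,0,-1],[0,0,0],[0,0,0]],"spin":[0,0,0,0],"gripper":[0.5,0.5,0.5,0.5]}' 20
python3 -m creep '{"translation":[[0,0,-1],[0,0,0],[0,0,0]],"spin":[0,0,0],"gripper":[0.5,0.5,0.5]}' 20
```

```text
t: 24.8
eef_pos: [0.5448, -0.0288, 0.1245]
ee_rot: [3.142, 0.0, 0.015]
force: [-0.6, 0.2, -2.3]
width: 0.0518
gripper_force: 20.0
t: 25.2
eef_pos: [0.5448, -0.0288, 0.1225]
ee_rot: [3.142, 0.0, 0.015]
force: [0.5, 1.3, -3.3]
width: 0.0518
gripper_force: 20.0
t: 25.5
eef_pos: [0.5448, -0.0288, 0.1215]
ee_rot: [-3.142, 0.0, 0.015]
force: [0.1, 0.2, -2.6]
width: 0.0521
gripper_force: 20.0
```

It is passing the step without resistance.

```bash
python3 -m creep '{"translation":[[0,0,-1],[0,0,-1],[0,0,0],[0,0,0]],"spin":[0,0,0,0],"gripper":[0.5,0.5,0.5,0.5]}' 20
python3 -m creep '{"translation":[[0,0,-1],[0,0,-2],[0,0,-2],[0,0,0],[0,0,0]],"spin":[0,0,0,0,0],"gripper":[0.5,0.5,0.5,0.5,0.5]}' 20
```

```text
t: 25.9
eef_pos: [0.5448, -0.0288, 0.1195]
ee_rot: [3.142, 0.0, 0.015]
force: [0.3, -0.0, -3.5]
width: 0.0519
gripper_force: 20.0
t: 26.4
eef_pos: [0.5448, -0.0288, 0.1145]
ee_rot: [3.142, 0.0, 0.015]
force: [-0.8, -1.0, -3.5]
width: 0.052
gripper_force: 20.0
```

```bash
python3 -m creep '{"translation":[[0,0,-3],[0,0,-3],[0,0,-3],[0,0,-3],[0,0,0],[0,0,0]],"spin":[0,0,0,0,0,0],"gripper":[0.5,0.5,0.5,0.5,0.5,0.5]}' 20
python3 -m creep '{"translation":[[0,0,-4],[0,0,-4],[0,0,-4],[0,0,-3],[0,0,0],[0,0,0]],"spin":[0,0,0,0,0,0],"gripper":[0.5,0.5,0.5,0.5,0.5,0.5]}' 20
python3 -m creep '{"translation":[[0,0,-1],[0,0,-1],[0,0,-1],[0,0,0],[0,0,0]],"spin":[0,0,0,0,0],"gripper":[0.5,0.5,0.5,0.5,0.5]}' 20
```

```text
t: 27.0
eef_pos: [0.5449, -0.0288, 0.1025]
ee_rot: [3.142, 0.0, 0.015]
force: [-1.2, 0.4, -3.6]
width: 0.0519
gripper_force: 20.0
t: 27.6
eef_pos: [0.5449, -0.0288, 0.0875]
ee_rot: [3.142, 0.0, 0.015]
force: [-1.0, 1.1, -3.5]
width: 0.0519
gripper_force: 20.0
t: 28.1
eef_pos: [0.5448, -0.0287, 0.0845]
ee_rot: [-3.142, -0.0, 0.015]
force: [0.2, 0.7, -1.8]
width: 0.0518
gripper_force: 20.0
```

```bash
python3 -m creep '{"translation":[[0,0,-1],[0,0,-1],[0,0,0],[0,0,0]],"spin":[0,0,0,0],"gripper":[0.5,0.5,0.5,0.5]}' 20
python3 -m creep '{"translation":[[0,0,-1],[0,0,0],[0,0,0],[0,0,0]],"spin":[0,0,0,0],"gripper":[0.5,0.5,0.5,0.5]}' 20
```

```text
t: 28.5
eef_pos: [0.5448, -0.0288, 0.0825]
ee_rot: [3.142, 0.0, 0.015]
force: [0.5, 0.2, -3.2]
width: 0.052
gripper_force: 20.0
t: 28.9
eef_pos: [0.5449, -0.0288, 0.0818]
ee_rot: [3.142, -0.0, 0.015]
force: [-1.4, -0.8, 1.8]
width: 0.0519
gripper_force: 20.0
```

It is down on the plate, so the bore is clear and the sleeve goes in the green tray.

```bash
python3 -m creep '{"translation":[[0,0,8],[0,0,20],[0,0,30],[0,0,35],[0,0,30],[0,0,7],[0,0,0]],"spin":[0,0,0,0,0,0,0],"gripper":[0.5,0.5,0.5,0.5,0.5,0.5,0.5]}' 20
python3 -m creep '{"translation":[[11,38,0],[11,38,0],[11,39,0],[12,39,0],[12,39,0],[12,39,0],[0,0,0],[0,0,0]],"spin":[0,0,0,0,0,0,0,0],"gripper":[0.5,0.5,0.5,0.5,0.5,0.5,0.5,0.5]}' 20
python3 -m creep '{"translation":[[0,0,-20],[0,0,-30],[0,0,-30],[0,0,-25],[0,0,-15],[0,0,0],[0,0,0]],"spin":[0,0,0,0,0,0,0],"gripper":[0.5,0.5,0.5,0.5,0.5,0.5,0.5]}' 20
```

```text
t: 29.6
eef_pos: [0.5454, -0.0285, 0.2128]
ee_rot: [-3.141, -0.003, 0.015]
force: [-0.3, -0.3, -3.6]
width: 0.0519
gripper_force: 20.0
t: 30.4
eef_pos: [0.6128, 0.2039, 0.2086]
ee_rot: [3.14, 0.004, 0.017]
force: [-0.5, -1.4, -2.9]
width: 0.052
gripper_force: 20.0
t: 31.1
eef_pos: [0.6137, 0.2023, 0.0914]
ee_rot: [3.141, 0.001, 0.015]
force: [-0.3, -0.7, -2.0]
width: 0.0519
gripper_force: 20.0
```

```bash
python3 -m creep '{"translation":[[0,0,-5],[0,0,-5],[0,0,-3],[0,0,-1],[0,0,0],[0,0,0]],"spin":[0,0,0,0,0,0],"gripper":[0.5,0.5,0.5,0.5,0.5,0.5]}' 20
python3 -m creep '{"translation":[[0,0,-1],[0,0,-1],[0,0,0],[0,0,0]],"spin":[0,0,0,0],"gripper":[0.5,0.5,0.5,0.5]}' 20
```

```text
t: 31.7
eef_pos: [0.6139, 0.2033, 0.0777]
ee_rot: [-3.141, -0.0, 0.015]
force: [1.3, 0.4, -2.9]
width: 0.0514
gripper_force: 20.0
t: 32.1
eef_pos: [0.6138, 0.2033, 0.0755]
ee_rot: [3.142, 0.0, 0.015]
force: [0.4, -0.2, -2.8]
width: 0.052
gripper_force: 20.0
```

```bash
python3 -m creep '{"translation":[[0,0,-1],[0,0,0],[0,0,0]],"spin":[0,0,0],"gripper":[0.5,0.5,0.5]}' 20
```

```text
t: 32.4
eef_pos: [0.6141, 0.2033, 0.0748]
ee_rot: [-3.141, -0.001, 0.015]
force: [1.1, -0.7, -0.5]
width: 0.0519
gripper_force: 20.0
```

```bash
python3 -m creep '{"translation":[[0,0,-0.5],[0,0,0],[0,0,0],[0,0,0],[0,0,0],[0,0,0]],"spin":[0,0,0,0,0,0],"gripper":[0.5,0.5,1,1,1,1]}' 20
python3 -m creep '{"translation":[[0,0,10],[0,0,30],[0,0,45],[0,0,45],[0,0,30],[-30,0,0],[-30,0,0],[0,0,0]],"spin":[0,0,0,0,0,0,0,0],"gripper":[1,1,1,1,1,1,1,1]}' 20
python3 - <<'E'
from h import *
f=cams.grab_frame("scene");cv2.imwrite("pics/end.png",f["img"][:,:,::-1])
for g in((.402,.338),(.614,.203)):print(run(f,"orange",.052,.067,.101,g))
E
```

```text
t: 33.0
eef_pos: [0.6138, 0.2033, 0.0739]
ee_rot: [3.142, 0.0, 0.015]
force: [-0.6, -0.7, 0.2]
width: 0.0784
gripper_force: 0.0
t: 33.8
eef_pos: [0.5513, 0.203, 0.2359]
ee_rot: [-3.14, -0.001, 0.016]
force: [1.0, 0.4, 0.5]
width: 0.0879
gripper_force: 0.0
(array([0.4033, 0.3398, 0.1043, 0.9767]), array([392, 182], dtype=int32), array([422, 212], dtype=int32))
(array([0.6138, 0.2038, 0.0398, 0.9677]), array([308, 216], dtype=int32), array([343, 251], dtype=int32))
```

View pics/end.png

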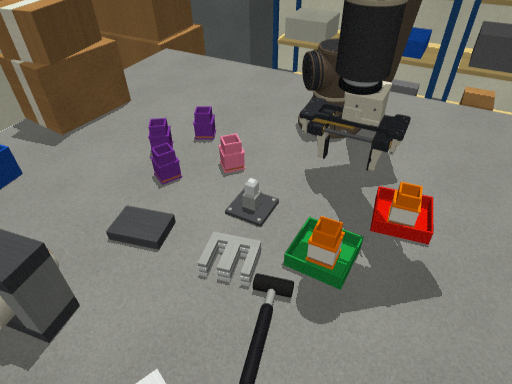

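Both sleeves stand upright in their trays, at (325,240) in green and (405,200) in red. The bystanders look untouched and the gripper is clear.

```bash
python3 -c "
from station import arm
print(arm.job_done())"
```

```text
the job is handed in; nothing more can be done
None
```

I gauged and sorted both sleeves and handed the job in: the narrow one, which stopped at the step, is in the red tray, and the clear one, which went down to the base plate, is in the green tray; no verdict came back.

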